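Close the gap fixture on the red gauge and hold its lever at the third click

TASK

Take the red-handled gauge from the rack, push its blade down into the gap of the blue setting fixture until the handle sits flush on top, and let go of it. Then, to close the jaw on the blade, press the fixture's orange spring-return lever down past its first two clicks to the third, and finish while still holding it down there with the gripper. Leave the other two gauges in the rack and everything else on the bench where it is.

Things in the scene. Friction and masses are not known exactly. Their poses are not given: they have to be found in the camera images.
- fixture: Blue and steel gap-setting fixture, fixed to the bench: a block 94 mm (its x) by 240 mm (its y), 50 mm tall, with a grey column (46 x 40 mm, top at 125 mm above the bench) centred at y = -25 mm; a brass click wheel 27 mm across on the column's -x face sticks out 15 mm and turns with the lever, once per click. Origin: centre of its underside, on the bench; z up. The gap is at y = +75 mm, the lever pad at y = -80 mm.
- gap (a point): Centre of the mouth of the fixture's gap, level with the top of the block (50 mm above the bench). The gap is a slot 28 mm along the fixture's x and 7.5 mm along its y, 42 mm deep, between the fixed steel jaw (+y side) and the moving steel jaw (-y side). Pressing the lever to the third click moves the jaw 3 mm towards the fixed one, closing the gap onto the blade. A short yellow line marks each end of the slot. Axes as the fixture's.
- gauge_red: The gauge to use: red handle 30 x 16 mm, 42 mm tall, with a flat steel blade under it 24 mm wide (its x), 4 mm thick (its y), 36 mm long, the last 5 mm narrowed to 18 x 2.5 mm. Origin: centre of the handle's underside (the shoulder the blade comes out of); z up along the handle, the blade points to -z. 60 g or so. Stands upright in one of the rack's three slots, shoulder on the rack top, its x along the rack's x; which slot varies. Fits the gap either way round.
- gauge_yellow: Same gauge with a yellow handle: stays in the rack.
- gauge_green: Same gauge with a green handle: stays in the rack.
- rack: Grey block 170 (its x) x 60 x 44 mm tall, fixed, with three slots at x = -50, 0, +50 mm on its centre line, each 29 x 8 mm, long side along x. Origin: centre of its underside.
- lever (a joint): Travel of the fixture's orange lever pad, m: 0 at rest (up), grows as it is pressed straight down. Clicks at 0.012, 0.024 and 0.036 (third, 4 mm short of a dead stop at 0.040). The spring pushes back all the way: about 4 N at rest, 9 N at the third click, never more than 12 N before the dead stop; the push rises and falls by about 2.5 N from click to click; it never latches and returns to 0 when let go.
- lever_pad (a point): Centre of the top face of the orange lever pad, which is 36 (fixture's x) x 40 mm (fixture's y) and 12 mm thick; moves down with the lever. At rest its top is 112 mm above the bench, at the third click 76 mm. An orange pointer on the column's +x face shows the travel against white lines: rest, then lines with one, two and three yellow dots.
- oil_bottle: Grey bottle with yellow cap, 56 mm across, 150 mm tall; bystander at the back. Origin: centre of underside.
- screw_jar: Glass jar with steel lid, 60 mm across, 70 mm tall; bystander. Origin: centre of underside.
- screwdriver: Screwdriver lying at the back; bystander.
- wrench: Wrench lying flat at the back left; bystander.
- collar: Brass ring lying flat close in front of the robot, 52 mm across, 18 mm tall; bystander. Origin: centre of underside.
- pick_bin: Open grey bin 130 x 100 x 60 mm tall at the front left, beside the robot; bystander. Origin: centre of underside.
Mind the look-alikes: they are no part of the job. Several things have the shape of the gauge_red; the one meant has the colours described above.

How it is judged:
On the way:
1. the red gauge is in the gap, handle flush on the fixture, let go, the lever still up (z of gauge_red in the frame of gap between -0.003 and 0.003 m and horizontal distance between gauge_red and gap below 0.006 m and angle between the x axis of gauge_red and the x axis of fixture, either way round below 0.2 rad and angle between gauge_red's own z axis and vertical below 0.12 rad and contact force between the fingers and gauge_red below 0.2 N and value of joint lever below 0.005 m), for 0.2 s.
At the end, for the whole second after the job is handed in: The red gauge stands in the gap, untouched by the fingers: shoulder within 3 mm of the fixture's top, within 6 mm of the gap's centre, blade along the gap within 0.2 rad, upright within 0.12 rad. The lever is held down by the robot (more than 3 N) at the third click: travel over 33 mm (z of gauge_red in the frame of gap between -0.003 and 0.003 m and horizontal distance between gauge_red and gap below 0.006 m and angle between the x axis of gauge_red and the x axis of fixture, either way round below 0.2 rad and angle between gauge_red's own z axis and vertical below 0.12 rad and contact force between the fingers and gauge_red below 0.2 N and value of joint lever above 0.033 m and contact force between any of the fingers, the arm and fixture above 3 N); the arm keeps its last pose, push and grip.
It fails at once if another gauge was moved more than 25 mm (distance of any of gauge_yellow, gauge_green from where it was at the start of the episode above 0.025 m).
It fails at once if a loose bystander was moved more than 25 mm (distance of any of oil_bottle, screw_jar, screwdriver, wrench, collar, pick_bin from where it was at the start of the episode above 0.025 m).
It also fails if it takes over 48 s, if anything falls off the work surface, if the arm or the gripper's body presses on something with over 40 N, if the wrist force passes 120 N, or if a joint passes its speed limit or range.

ROBOT

A 6-joint arm with a two-finger parallel gripper is mounted at the origin on the work surface. World frame = base frame: x ahead of the robot, y to its left, z up, the work surface at z = 0. Lengths are in m, angles in rad, forces in N, time in s.
With the tool pointing down it reaches from about 0.25 to 0.85 m from the base axis. Payload 12.5 kg.
Tool frame: the origin (TCP) lies on the mounting face of the last link; the fingertips stand 186 mm ahead of it and the grasp point (between the pads) lies 167 mm ahead of it (tcp_to_grasp is the distance from the TCP to the grasp point, in m); x points along the fingers, z is the direction in which the jaws open and shut, and the axes are right-handed (so a half turn about x gives the same grasp; the last joint's range is limited). The gripper opens to 93 mm and grips with 3 to 60 N. Pads are 15 mm wide; open, the fingers measure 128 mm over their backs; the gripper's body (75 mm by 188 mm) begins 65 mm behind the grasp point.
Start: joints at [-0.085, 0.351, 1.652, -0, 1.139, -0.085], TCP at [0.55, 0, 0.405] pointing down, gripper open.
Joint ranges: [-2.75, 2.75], [-0.79, 2.1], [0.01, 2.65], [-1.57, 4.71], [0.07, 3.14], [-2.87, 2.87]. Speed limits (rad/s): [2.22, 2.22, 2.79, 3.14, 3.14, 3.14].

INTERFACE

Orientations are given as a unit quaternion [x, y, z, w].
In Python, from plant import * gives the robot as it stands.
- The arm moves only by the tool step_arm, never from a script. Its argument "increments" is a list of rows, each a list of 3 entries, a list of its own where there are three numbers: the shift along the tool's x, y, z normalised to -1 to 1, where 1 is 7.5 cm, then the turn, a rotation vector about the tool's x, y, z normalised to -1 to 1, where 1 is pi/2 rad, then the gripper command: -1 is shut, 1 is fully open, values between are in proportion. In form: [[[dx, dy, dz], [rx, ry, rz], grip], ...]. A call has 1 to 5 rows; each row shifts and turns the pose as measured when the row begins, along the tool's axes as they then stand; what a row does not reach is not made up. A row lasts 1/10 s, in which the tool goes at most 50 mm and 8.59 degrees, less where a joint would pass 70% of its speed; a pose out of reach is approached as far as the arm can. A call with a number of a shift or a turn outside -1 to 1 is refused whole. A call with a gripper value outside its range is refused whole. The fingers move at their own pace and stop on an object; "squeeze" is the grip in N (left out, the last holds). Time passes only in rows, so rows that do not move let the fingers close. It gives the time, the measured TCP pose, the force and the opening at its end, in the units of the state.
- get_obs(): the state, without advancing time (a new reading comes with each control period).
- capture(name): name is "scene" or "side" or "wrist"; returns a dict with "frame" (420x560x3 uint8, red, green, blue), "depth" (420x560 float32, m along the optical axis (not along the pixel's ray), 0 where there is no reading), "mtx" (3x3 intrinsics, pixels), "rvec" (rotation vector, rad) and "tvec" (3), from world to camera coordinates, as OpenCV has them; the wrist camera has in their place "mount" (4x4, takes a point from camera to tool coordinates, whose origin is the TCP and whose axes are the tool frame's). Camera axes: x right, y down, z forward; pixel columns grow to the right and rows downward; lengths in m; the calibration is good to about 2 mm. A picture is of the moment at which its call begins: read the wrist's pose just before it.
- finish_job(): hands the job in, once; it reports no verdict.
The state is a dict: "t": time; "joint_positions": joint angles; "qvel": joint speeds; "joint_efforts": joint torques, N m; "tool_pos": TCP position; "tcp_rot": TCP orientation; "contact_force": force on the tool from outside, world axes, zero at the start; "moment": the same for the moment, N m; "width": opening from 0.0 (shut) to 1.0 (fully open).
Only numpy, scipy, OpenCV 4.12 (cv2) and the standard library are available. Lean on these libraries where they do the work, as an engineer would, in place of code of your own. Each camera call takes 0.05 s, during which the arm holds its last target.

## Working session

There is one attempt and no reset: what is moved stays moved. The work goes in short steps, Python scripts to look and compute and a tool call to move; the robot and the scene stay as the last step left them, time stands still between calls to the robot, and variables do not carry over. Pictures are saved under pics/ and viewed, and the job is handed in when it is done.

Besides the shell and the picture viewer there is one more tool, called after "Call:" as a command line: name --argument value ..., lists and objects as JSON in quotes. step_arm: Moves the arm, as the interface text tells. Its arguments: {"type":"object","properties":{"increments":{"type":"array"},"squeeze":{"type":"number"}},"required":["increments"]}

```bash
ls; mkdir -p pics; python3 - <<'E'
from plant import *
import cv2,numpy as np
o=get_obs();print({k:np.round(v,4) for k,v in o.items()})
for n in ["scene","side","wrist"]:
    c=capture(n);np.savez('%s0.npz'%n,**c)
    cv2.imwrite('pics/%s0.png'%n,c['frame'][:,:,::-1])
    print(n,{k:np.round(v,4).tolist() for k,v in c.items() if k not in('frame','depth')})
E
```

```text
pics
{'t': np.float64(0.0), 'joint_positions': array([-0.0846,  0.3512,  1.6524, -0.    ,  1.1391, -0.0846]), 'qvel': array([-0.0011,  0.0005, -0.0008,  0.0007, -0.0011, -0.    ]), 'joint_efforts': array([ 1.40000e-03, -4.97322e+01, -2.85255e+01,  7.00000e-02,
        2.58000e-02, -2.00000e-04]), 'tool_pos': array([0.5499, 0.    , 0.4042]), 'tcp_rot': array([0.    , 0.7075, 0.    , 0.7067]), 'contact_force': array([-8.0000e-04,  1.1861e+00,  3.9530e-01]), 'moment': array([ 0.0023,  0.0077, -0.0101]), 'width': np.float64(1.0002)}
scene {'mtx': [[407.17, 0.0, 275.7695], [0.0, 407.17, 204.3726], [0.0, 0.0, 1.0]], 'rvec': [2.0324, 0.9401, -0.4677], 'tvec': [-0.3837, -0.1503, 1.3391]}
side {'mtx': [[457.3843, 0.0, 276.8865], [0.0, 457.3843, 208.5027], [0.0, 0.0, 1.0]], 'rvec': [2.3742, -0.6151, 0.2299], 'tvec': [-0.4706, 0.2822, 0.9056]}
wrist {'mtx': [[321.1124, 0.0, 280.2813], [0.0, 321.1124, 208.9466], [0.0, 0.0, 1.0]], 'mount': [[0.0006, -0.2972, 0.9548, 0.0212], [0.0003, -0.9548, -0.2972, 0.0838], [1.0, 0.0004, -0.0005, 0.001], [0.0, 0.0, 0.0, 1.0]]}
```

View pics/scene0.png

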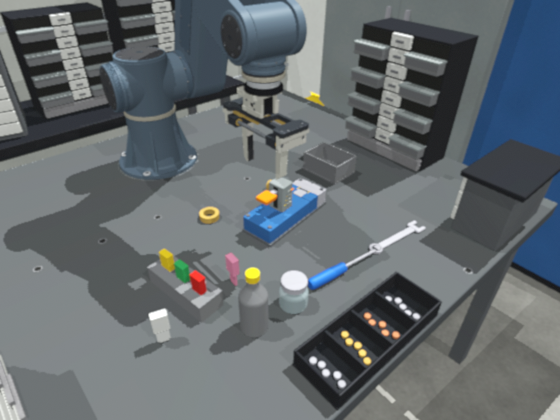

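View pics/side0.png

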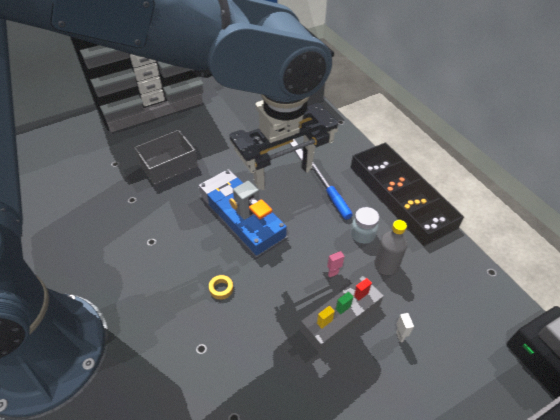

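View pics/wrist0.png

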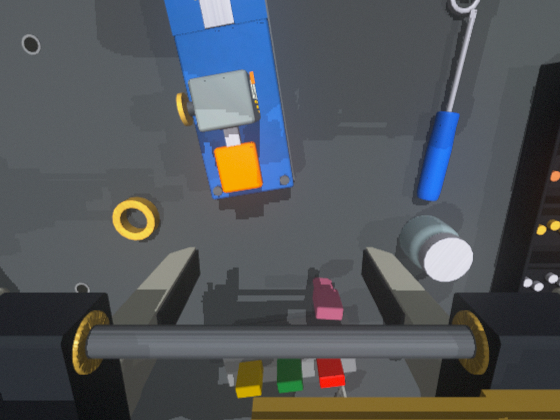

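Candidates for the red gauge:
- Red handle in the rack: scene (198,282), side (362,289).
- Pink gauge standing alone: scene (232,266), side (336,264).
- Green in the rack: scene (182,271).
- Yellow in the rack: scene (167,260).
- White standing alone: scene (160,325).

I choose the saturated red one at the far-x end of the rack, and check it with a crop and measurements.

```bash
cat > h.py <<'E'
import numpy as np,cv2
from scipy.spatial.transform import Rotation as R
def cloud(c,tp=None,tq=None):
    d=c['depth'];K=c['mtx'];v,u=np.mgrid[:d.shape[0],:d.shape[1]]
    P=np.stack([(u-K[0,2])/K[0,0]*d,(v-K[1,2])/K[1,1]*d,d],-1)
    if 'mount' in c:
        M=c['mount'];P=P@M[:3,:3].T+M[:3,3];P=P@R.from_quat(tq).as_matrix().T+tp
    else:
        Rm=cv2.Rodrigues(np.array(c['rvec']))[0];P=(P-np.array(c['tvec']).ravel())@Rm
    P[d==0]=np.nan
    return P
E
python3 - <<'E'
from h import *
tp=[.5499,0,.4042];tq=[0,.7075,0,.7067]
S=np.load('side0.npz');f=S['frame']
cv2.imwrite('pics/crop1.png',cv2.resize(f[230:360,280:430],None,fx=5,fy=4.5,interpolation=2)[:,:,::-1])
for n in ['scene','side','wrist']:
    c=dict(np.load(n+'0.npz'));P=cloud(c,tp,tq);h=cv2.cvtColor(c['frame'],cv2.COLOR_RGB2HSV).astype(int)
    H,s,v=h[...,0],h[...,1],h[...,2];z=P[...,2]
    def rep(name,m):
        m=m&np.isfinite(z);q=P[m]
        if len(q)<8:print(n,name,len(q));return
        zt=np.percentile(q[:,2],97);t=q[abs(q[:,2]-zt)<.004]
        r=cv2.minAreaRect((t[:,:2]*1000).astype(np.float32))
        print(n,name,len(t),'ztop %.4f'%zt,'med',np.round(np.median(t,0),4),'rect',np.round(r[0],1),np.round(r[1],1),round(r[2],1))
    ok=(z>.03)&(z<.13)
    rep('red',((H<4)|(H>176))&(s>200)&(v>80)&ok&(P[...,1]<0))
    rep('green',(H>50)&(H<80)&(s>120)&ok&(P[...,1]<0))
    rep('yel',(H>20)&(H<30)&(s>150)&ok&(P[...,1]<-.1)&(P[...,0]<.6))
    rep('orange',(H>10)&(H<19)&(s>180)&(z>.095)&ok)
    rep('bluetop',(H>100)&(H<125)&(s>150)&(z>.045)&(z<.056)&(P[...,1]>-.05))
    rep('coltop',(s<70)&(z>.118)&(z<.132)&(P[...,0]<.7)&(P[...,0]>.4)&(P[...,1]>0)&(P[...,1]<.3))
    rep('racktop',(s<60)&(z>.04)&(z<.048)&(P[...,1]<-.1)&(P[...,0]<.7))
E
```

```text
scene red 69 ztop 0.0860 med [ 0.6115 -0.2246  0.0846] rect [ 611.2 -223.9] [26. 13.] 11.9
scene green 89 ztop 0.0857 med [ 0.5617 -0.2313  0.0844] rect [ 561.1 -230.8] [30.6 16. ] 7.2
scene yel 76 ztop 0.0860 med [ 0.5132 -0.2386  0.0847] rect [ 512.  -238.7] [29.7 14.5] 8.6
scene orange 31 ztop 0.1102 med [0.5275 0.0161 0.1083] rect [525.4  26.7] [47.  24.7] 59.5
scene bluetop 194 ztop 0.0543 med [0.5373 1.2683 0.0514] rect [589.  637.5] [1285.7  284.4] 89.3
scene coltop 150 ztop 0.1255 med [0.5081 0.0832 0.1238] rect [504.2  86.2] [45.7 41.1] 9.3
scene racktop 715 ztop 0.0466 med [ 0.5809 -0.2442  0.0436] rect [-230.  -262.5] [ 371.1 1849.7] 82.4
side red 51 ztop 0.0878 med [ 0.6112 -0.2251  0.0859] rect [ 610.  -224.9] [28.1 11.2] 6.2
side green 100 ztop 0.0872 med [ 0.5599 -0.2313  0.0859] rect [ 560.6 -230.7] [30. 15.] 11.0
side yel 108 ztop 0.0874 med [ 0.5112 -0.2381  0.0856] rect [ 511.4 -238. ] [29.7 15.6] 7.4
side orange 43 ztop 0.1127 med [0.5038 0.0234 0.1103] rect [514.  33.] [35.9 40.8] 8.6
side bluetop 1055 ztop 0.0525 med [0.4928 0.0449 0.0502] rect [504.6  90.4] [ 8
[... 164 characters left out ...]
 rect [ 353.6 -136.7] [186.7 680.8] 70.1
wrist red 301 ztop 0.0852 med [ 0.6107 -0.2179  0.0842] rect [ 610.8 -219.7] [28.9 17.5] 8.5
wrist green 302 ztop 0.0851 med [ 0.5608 -0.2255  0.0842] rect [ 561.4 -227.3] [29.8 17.3] 9.9
wrist yel 304 ztop 0.0851 med [ 0.5123 -0.233   0.0842] rect [ 512.4 -234.6] [30.  16.5] 10.4
wrist orange 279 ztop 0.1114 med [0.5267 0.0349 0.1099] rect [512.4  61.7] [38.  92.4] 3.6
wrist bluetop 9598 ztop 0.0502 med [0.5147 0.1302 0.0487] rect [504.4  91.8] [ 89.6 189.7] 9.3
wrist coltop 3127 ztop 0.1250 med [0.5057 0.0904 0.1236] rect [505.3  89.7] [45.8 39.1] 9.1
wrist racktop 1178 ztop 0.0437 med [ 0.5394 -0.2382  0.0424] rect [ 556.9 -197.9] [169.7 122.5] 9.1
```

View pics/crop1.png

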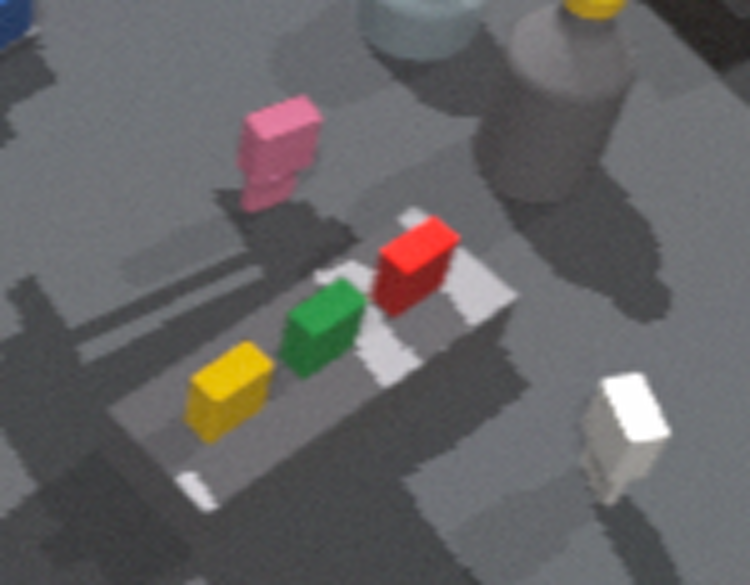

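The crop confirms it: saturated red is the third slot at the +x end, and pink (280,150 in the crop) stands apart. Next: clearances, plus a careful pose fit for the rack and fixture.

```bash
python3 - <<'E'
from h import *
tp=[.5499,0,.4042];tq=[0,.7075,0,.7067]
C={n:dict(np.load(n+'0.npz')) for n in ['scene','side','wrist']}
P={n:cloud(C[n],tp,tq) for n in C}
for n,u,v,w in [('side',336,257,'pink'),('scene',232,258,'pink'),('side',399,226,'cap'),('side',366,213,'jar'),('side',405,320,'white'),('scene',253,274,'cap')]:
    print(w,n,np.round(np.nanmedian(P[n][v-1:v+2,u-1:u+2].reshape(-1,3),0),3))
a=np.deg2rad(9)
for n in P:
    X=P[n];z=X[...,2]
    for nm,zz,c,r in [('rack',.0435,(.56,-.231),.12),('fixture',.05,(.505,.11),.16)]:
        m=(abs(z-zz)<.004)&(np.hypot(X[...,0]-c[0],X[...,1]-c[1])<r)
        q=(X[m][:,:2]-c)@np.array([[np.cos(a),-np.sin(a)],[np.sin(a),np.cos(a)]])*1000
        if len(q)<50: continue
        print(n,nm,len(q),'local x pct',np.round(np.percentile(q[:,0],[.5,2,98,99.5]),1),'y',np.round(np.percentile(q[:,1],[.5,2,98,99.5]),1))
E
```

```text
pink side [ 0.604 -0.138  0.077]
pink scene [ 0.607 -0.136  0.077]
cap side [ 0.723 -0.176  0.149]
jar side [ 0.734 -0.066  0.07 ]
white side [ 0.637 -0.322  0.078]
cap scene [ 0.728 -0.173  0.149]
scene rack 1144 local x pct [-84.7 -81.2  84.4  85.5] y [-30.1 -29.6  78.6  85.5]
scene fixture 1426 local x pct [-48.6 -46.1  39.1  40. ] y [-116.4 -114.9  114.7  118. ]
side rack 1648 local x pct [-83.4 -82.3  83.2  86.1] y [-93.5 -29.2  31.5  88.1]
side fixture 2004 local x pct [-48.7 -47.6  38.4  40.8] y [-116.  -114.3  116.7  120.5]
wrist rack 1333 local x pct [-82.4 -81.5  84.5  86.5] y [-27.3 -26.3  98.8  99.9]
wrist fixture 11871 local x pct [-47.5 -46.2  40.5  41.6] y [-112.2 -109.6   69.8   73.5]
```

Positions:

| Item | Position |
|---|---|
| Red | about (0.611, -0.2235), top 0.086, as expected |
| Fixture | yaw about 9°, centre about (0.503, 0.111) |
| Pink | (0.606, -0.137) |
| Bottle | (0.725, -0.175) |

Pink and the bottle are both clear if I open the fingers only part way. Moving above red.

Call:
step_arm --increments '[[[0,-0.6,0.16],[0,0,0],0.1],[[0,-0.6,0.16],[0,0,0],0.1],[[0,-0.6,0.16],[0,0,0],0.1],[[0,-0.6,0.16],[0,0,0],0.1],[[0,-0.6,0.16],[0,0,0],0.1]]'

```text
t: 0.65
tool_pos: [0.6115, -0.2275, 0.4035]
tcp_rot: [-0.002, 0.708, 0.003, 0.706]
contact_force: [1.4, 0.4, 0.8]
width: 0.62
```

Call:
step_arm --increments '[[[0,0,0],[-0.095,0,0],0.1],[[0,0,0],[-0.095,0,0],0.1],[[0,0,0],[-0.095,0,0],0.1],[[0,0,0],[-0.095,0,0],0.1],[[0,0,0],[-0.095,0,0],0.1]]'

```text
t: 1.15
tool_pos: [0.6115, -0.2348, 0.4002]
tcp_rot: [-0.261, 0.658, 0.264, 0.655]
contact_force: [-0.4, -0.2, -0.4]
width: 0.551
```

Call:
step_arm --increments '[[[0,0,0],[-0.095,0,0],0.1],[[0,0,0],[-0.095,0,0],0.1],[[0,0,0],[-0.095,0,0],0.1],[[0,0,0],[-0.095,0,0],0.1],[[0,0,0],[-0.095,0,0],0.1]]'

```text
t: 1.65
tool_pos: [0.6113, -0.2349, 0.3982]
tcp_rot: [-0.481, 0.516, 0.488, 0.514]
contact_force: [-0.2, 0.0, 1.5]
width: 0.549
```

```bash
cat >> h.py <<'E'
def inc(o,target,yaw):  # yaw deg of gauge x-axis; tool x down, z = gauge +y, y = -gauge x
    a=np.deg2rad(yaw);gx=np.array([np.cos(a),np.sin(a),0]);gy=np.array([-np.sin(a),np.cos(a),0])
    Rt=np.stack([[0,0,-1],-gx,gy],1).astype(float)
    Rc=R.from_quat(o['tcp_rot']).as_matrix()
    s=Rc.T@(np.array(target)-o['tool_pos'])
    print('t %.2f'%o['t'],'tool',np.round(o['tool_pos'],4),'shift mm',np.round(s*1000,1),'norm',np.round(s/.075,3),'turn norm',np.round(R.from_matrix(Rc.T@Rt).as_rotvec()/(np.pi/2),3),'F',np.round(o['contact_force'],1),'w',round(float(o['width']),3),'yaw',round(float(np.degrees(np.arctan2(-Rc[1,1],-Rc[0,1]))),2))
E
python3 - <<'E'
from h import *
from plant import *
inc(get_obs(),[.611,-.2235,.32],8.6)
E
```

```text
t 1.65 tool [ 0.6113 -0.2349  0.3982] shift mm [78.3  0.3 11.1] norm [1.044 0.004 0.148] turn norm [-0.134  0.003 -0.006] F [-0.2  0.   1.5] w 0.549 yaw -3.49
```

Call:
step_arm --increments '[[[0.35,0,0.08],[-0.07,0,-0.006],0.1],[[0.35,0,0.08],[-0.064,0,0],0.1],[[0.35,0,0],[0,0,0],0.1],[[0,0,0],[0,0,0],0.1]]'

```text
t: 2.05
tool_pos: [0.611, -0.2223, 0.3169]
tcp_rot: [-0.539, 0.456, 0.54, 0.459]
contact_force: [-0.7, 0.4, 0.0]
width: 0.552
```

```bash
python3 - <<'E'
from h import *
from plant import *
o=get_obs();inc(o,[.611,-.2235,.237],8.6)
out=[]
for n in ['wrist','side','scene']:
    c=capture(n);np.savez(n+'1.npz',**c);P=cloud(c,o['tool_pos'],o['tcp_rot'])
    h=cv2.cvtColor(c['frame'],cv2.COLOR_RGB2HSV).astype(int);H,s,v=h[...,0],h[...,1],h[...,2]
    m=((H<4)|(H>176))&(s>180)&(v>80)&(P[...,2]>.078)&(P[...,2]<.092)&(P[...,1]<-.18)
    q=P[m];r=cv2.minAreaRect((q[:,:2]*1000).astype(np.float32)) if len(q) else 0
    print(n,len(q),r, np.median(q,0) if len(q) else 0)
    out.append(c['frame'][:,:,::-1])
cv2.imwrite('pics/w1.png',out[0]);cv2.imwrite('pics/s1.png',cv2.resize(out[1][200:380,250:450],None,fx=3.5,fy=3.3,interpolation=2))
E
```

```text
t 2.05 tool [ 0.611  -0.2223  0.3169] shift mm [79.9  0.3 -1.5] norm [ 1.065  0.005 -0.02 ] turn norm [0.009 0.002 0.001] F [-0.7  0.4  0. ] w 0.552 yaw 9.38
wrist 783 ((610.86474609375, -221.0808868408203), (29.19774055480957, 14.61011028289795), 8.276503562927246) [ 0.61030383 -0.22115515  0.08462684]
side 105 ((610.395751953125, -223.98269653320312), (30.91773796081543, 13.84882926940918), 8.823812484741211) [ 0.60829533 -0.22498867  0.08507409]
scene 97 ((611.48583984375, -224.00209045410156), (26.991802215576172, 15.41306209564209), 6.442832946777344) [ 0.61406021 -0.22430136  0.08424281]
```

View pics/w1.png

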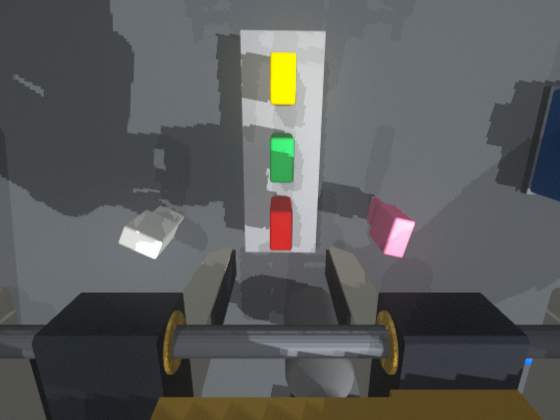

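View pics/s1.png

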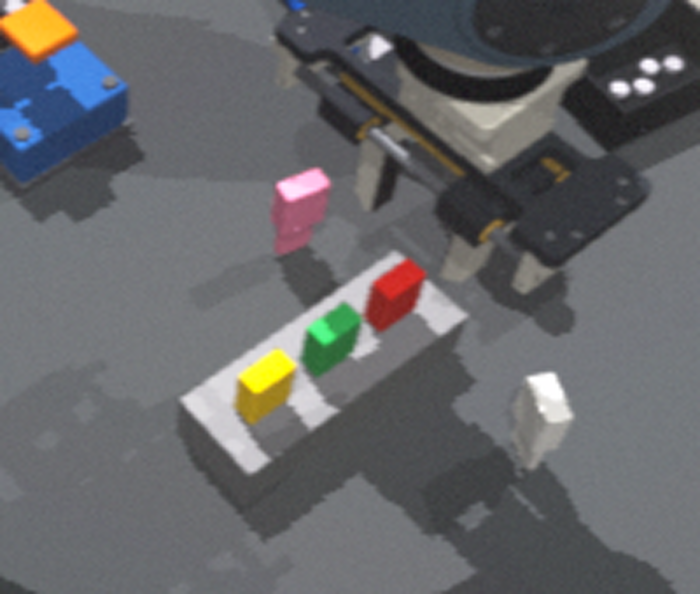

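The wrist picture shows red (281,222) centred between the fingers (235 to 330), with pink and white outside them. Going down.

Call:
step_arm --increments '[[[0.4,0,-0.02],[0.009,0,0],0.1],[[0.4,0,0],[0,0,0],0.1],[[0.2,0,0],[0,0,0],0.1],[[0.05,0,0],[0,0,0],0.1]]'

```text
t: 2.6
tool_pos: [0.6153, -0.2257, 0.2488]
tcp_rot: [0.541, -0.459, -0.529, -0.465]
contact_force: [0.0, 0.6, 0.1]
width: 0.55
```

```bash
python3 - <<'E'
from h import *
from plant import *
o=get_obs();inc(o,[.611,-.2235,.237],8.6)
E
```

```text
t 2.60 tool [ 0.6153 -0.2257  0.2488] shift mm [11.7  4.2  2.9] norm [0.156 0.055 0.039] turn norm [-0.002 -0.005  0.012] F [0.  0.6 0.1] w 0.55 yaw 8.42
```

Call:
step_arm --increments '[[[0.16,0.055,0.035],[0,-0.005,0.012],0.1],[[0.03,0.01,0.005],[0,0,0.003],0.1],[[0,0,0],[0,0,0],0.1]]'

```text
t: 2.9
tool_pos: [0.6106, -0.2238, 0.2362]
tcp_rot: [-0.534, 0.463, 0.536, 0.461]
contact_force: [-0.3, 0.2, -0.1]
width: 0.55
```

```bash
python3 - <<'E'
from h import *
from plant import *
o=get_obs();inc(o,[.611,-.2235,.237],8.6)
E
```

```text
t 2.90 tool [ 0.6106 -0.2238  0.2362] shift mm [-0.8 -0.4  0.2] norm [-0.011 -0.006  0.003] turn norm [-0.002 -0.    -0.003] F [-0.3  0.2 -0.1] w 0.55 yaw 8.4
```

Call:
step_arm --increments '[[[0,0,0],[0,0,0],-1],[[0,0,0],[0,0,0],-1],[[0,0,0],[0,0,0],-1],[[0,0,0],[0,0,0],-1],[[0,0,0],[0,0,0],-1]]' --squeeze 25

```text
t: 3.4
tool_pos: [0.6111, -0.2236, 0.2385]
tcp_rot: [-0.535, 0.463, 0.536, 0.461]
contact_force: [-3.3, 20.1, 2.4]
width: 0.173
```

```bash
python3 - <<'E'
from h import *
from plant import *
o=get_obs();inc(o,[.611,-.2235,.237],8.6)
E
```

```text
t 3.40 tool [ 0.6111 -0.2236  0.2385] shift mm [1.5 0.1 0.1] norm [0.02  0.001 0.002] turn norm [-0.002 -0.001 -0.002] F [-3.3 20.1  2.4] w 0.173 yaw 8.38
```

Gripped (width 0.173 = 16 mm), but with a 20 N side load toward -y. The wrist camera's y was nearer the truth, so I shift +y to relieve it.

Call:
step_arm --increments '[[[0,0,0.03],[0,0,0],-1],[[0,0,0],[0,0,0],-1]]'

```text
t: 3.6
tool_pos: [0.6107, -0.221, 0.2384]
tcp_rot: [-0.535, 0.463, 0.536, 0.461]
contact_force: [-0.8, -0.7, 0.2]
width: 0.171
```

```bash
python3 - <<'E'
from h import *
from plant import *
o=get_obs();inc(o,[.611,-.2215,.3],8.6)
E
```

```text
t 3.60 tool [ 0.6107 -0.221   0.2384] shift mm [-61.6  -0.   -0.6] norm [-0.821 -0.001 -0.007] turn norm [-0.002 -0.    -0.002] F [-0.8 -0.7  0.2] w 0.171 yaw 8.39
```

Call:
step_arm --increments '[[[-0.3,0,0],[0,0,0],-1],[[-0.5,0,0],[0,0,0],-1],[[-0.6,0,0],[0,0,0],-1],[[-0.6,0,0],[0,0,0],-1],[[-0.3,0,0],[0,0,0],-1]]'

```text
t: 4.1
tool_pos: [0.6107, -0.2211, 0.4122]
tcp_rot: [-0.532, 0.464, 0.538, 0.46]
contact_force: [0.4, -0.8, -0.2]
width: 0.171
```

```bash
python3 - <<'E'
from h import *
from plant import *
o=get_obs();inc(o,[.491,.187,.40],9)
c=capture('side');cv2.imwrite('pics/s2.png',c['frame'][:,:,::-1])
E
```

```text
t 4.10 tool [ 0.6107 -0.2211  0.4122] shift mm [ 14.   58.7 421.2] norm [0.187 0.783 5.616] turn norm [-0.007  0.002 -0.007] F [ 0.4 -0.8 -0.2] w 0.171 yaw 8.4
```

View pics/s2.png

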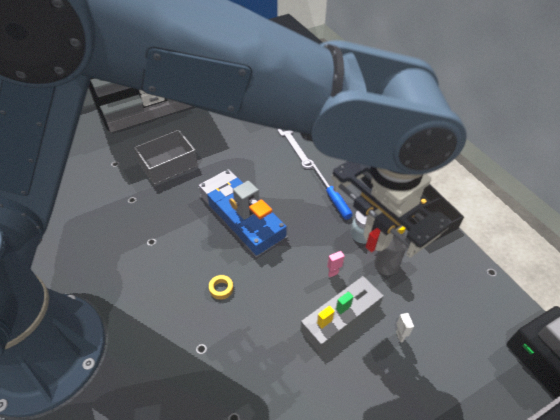

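The gauge is held at side (373,240) and the slot is empty; yellow and green are undisturbed. Travelling to above the gap.

Call:
step_arm --increments '[[[0,0.08,0.6],[0,0,0],-1],[[0,0.08,0.6],[0,0,0],-1],[[0,0.08,0.6],[0,0,0],-1],[[0,0.08,0.6],[0,0,0],-1],[[0,0.08,0.6],[0,0,0],-1]]'

```text
t: 4.65
tool_pos: [0.5468, -0.0012, 0.4143]
tcp_rot: [-0.533, 0.466, 0.534, 0.462]
contact_force: [1.0, -0.1, -0.2]
width: 0.169
```

Call:
step_arm --increments '[[[0,0.08,0.6],[0,0,0],-1],[[0,0.08,0.6],[0,0,0],-1],[[0,0.08,0.6],[0,0,0],-1],[[0,0.05,0.4],[0,0,0],-1],[[0,0,0.0],[0,0,0],-1]]'

```text
t: 5.15
tool_pos: [0.4975, 0.1688, 0.412]
tcp_rot: [-0.534, 0.465, 0.535, 0.461]
contact_force: [-0.6, -0.5, 0.2]
width: 0.168
```

```bash
python3 - <<'E'
from h import *
from plant import *
o=get_obs();inc(o,[.491,.187,.36],9)
c=capture('wrist');np.savez('wrist2.npz',**c,tp=o['tool_pos'],tq=o['tcp_rot']);cv2.imwrite('pics/w2.png',c['frame'][:,:,::-1])
E
```

```text
t 5.15 tool [0.4975 0.1688 0.412 ] shift mm [52.   3.6 19.1] norm [0.693 0.048 0.255] turn norm [-0.009 -0.002 -0.003] F [-0.6 -0.5  0.2] w 0.168 yaw 8.18
```

View pics/w2.png

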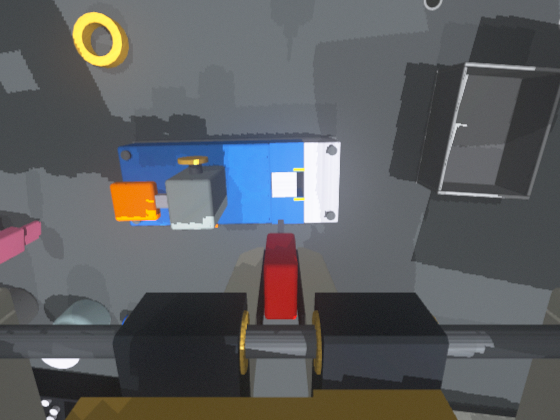

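The wrist view shows the gap with its yellow end lines at about (300,170) and (300,200), and the gauge held upright between the pads. Zooming on the gap.

```bash
python3 - <<'E'
from h import *
c=dict(np.load('wrist2.npz'));P=cloud(c,c['tp'],c['tq'])
cv2.imwrite('pics/w2c.png',cv2.resize(c['frame'][125:240,230:360],None,fx=6,fy=5,interpolation=cv2.INTER_NEAREST)[:,:,::-1])
h=cv2.cvtColor(c['frame'],cv2.COLOR_RGB2HSV).astype(int);H,s,v=h[...,0],h[...,1],h[...,2];X=P
m=(H>22)&(H<33)&(s>120)&(abs(X[...,2]-.05)<.006);m[:,:280]=0;m[:,330:]=0
vv,uu=np.nonzero(m);
for a in (vv<185,vv>=185): 
  q=P[vv[a],uu[a]];print(a.sum(),uu[a].mean(),vv[a].mean(),q.mean(0),q.min(0),q.max(0))
z=X[...,2]
for nm,mm in [('blk',(abs(z-.0495)<.004)),('col',abs(z-.124)<.004),('pad',(abs(z-.111)<.004)&(H>8)&(H<20)&(s>150))]:
    mm=mm.copy();mm[:130]=0;mm[228:]=0;mm[:,:105]=0;mm[:,345:]=0
    q=P[mm];print(nm,len(q),cv2.minAreaRect((q[:,:2]*1000).astype(np.float32)),np.median(q[:,2]))
E
```

```text
12 299.25 169.0 [0.47226641 0.18528171 0.04900788] [0.47073589 0.17975174 0.04775177] [0.47319426 0.18933658 0.05013757]
20 298.5 198.5 [0.50473753 0.18969162 0.04909575] [0.50315953 0.18462724 0.04754866] [0.50608238 0.19467839 0.05029482]
blk 12229 ((500.5272216796875, 114.34156036376953), (90.40005493164062, 236.80233764648438), 9.447921752929688) 0.04862761543266686
col 2233 ((503.81927490234375, 90.01166534423828), (45.05348205566406, 40.711708068847656), 8.858833312988281) 0.12352047876609074
pad 1410 ((500.1905212402344, 62.36422348022461), (61.14548873901367, 96.33710479736328), 4.256774425506592) 0.11046941452614828
```

View pics/w2c.png

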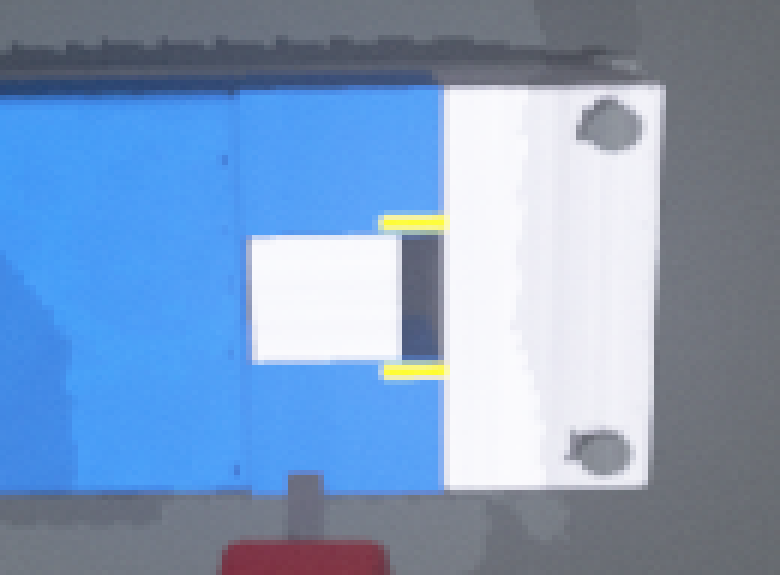

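```bash
cat >> h.py <<'E'
def ray(c,u,v,z,tp,tq):
    K=c['mtx'];M=c['mount'];d=M[:3,:3]@np.array([(u-K[0,2])/K[0,0],(v-K[1,2])/K[1,1],1]);Rt=R.from_quat(tq).as_matrix()
    o=Rt@M[:3,3]+tp;d=Rt@d;return o+d*(z-o[2])/d[2]
E
python3 - <<'E'
from h import *
from plant import *
c=dict(np.load('wrist2.npz'))
for u,v in [(299.75,184.1),(299.9,171.5),(299.6,196.7),(296.5,184.1),(303,184.1)]: print(ray(c,u,v,.05,c['tp'],c['tq']).round(4))
# held gauge top: at TCP z - .1944+.042
zt=c['tp'][2]-.1944+.042
P=cloud(c,c['tp'],c['tq']);h=cv2.cvtColor(c['frame'],cv2.COLOR_RGB2HSV).astype(int);H,s,v=h[...,0],h[...,1],h[...,2]
m=((H<6)|(H>174))&(s>150)&(v>60);m[:,:255]=0;m[:,310:]=0;m[:225]=0
q=P[m];Rt=R.from_quat(c['tq']).as_matrix();q=(q-c['tp'])@Rt;print(len(q),np.round(np.percentile(q,[1,50,99],axis=0)*1000,1))
t=q[abs(q[:,0]-.1524)<.004];print(len(t),cv2.minAreaRect((t[:,1:]*1000).astype(np.float32)))
E
```

```text
[0.4883 0.1884 0.05  ]
[0.4747 0.1863 0.05  ]
[0.5023 0.1905 0.05  ]
[0.4888 0.1849 0.05  ]
[0.4878 0.1919 0.05  ]
2255 [[nan nan nan]
 [nan nan nan]
 [nan nan nan]]
1854 ((0.028130531311035156, 0.5401525497436523), (30.694814682006836, 15.761740684509277), 0.9465412497520447)
```

Slot measures 28 x 7 mm with centre (0.4883, 0.1884). The block fit independently gives (0.4885, 0.1884). The gauge is centred in the tool to within 0.5 mm. Moving closer.

```bash
python3 - <<'E'
from h import *
from plant import *
inc(get_obs(),[.4883,.1882,.31],9)
E
```

```text
t 5.20 tool [0.498  0.1676 0.412 ] shift mm [102.    6.1  22.1] norm [1.359 0.081 0.295] turn norm [-0.009 -0.002 -0.003] F [ 0.9  0.8 -1.1] w 0.17 yaw 8.16
```

Call:
step_arm --increments '[[[0.45,0.04,0.15],[-0.009,-0.002,-0.003],-1],[[0.45,0.04,0.145],[0,0,0],-1],[[0.4,0,0],[0,0,0],-1],[[0,0,0],[0,0,0],-1],[[0,0,0],[0,0,0],-1]]'

```text
t: 5.7
tool_pos: [0.4903, 0.1852, 0.3122]
tcp_rot: [0.538, -0.46, -0.536, -0.46]
contact_force: [0.7, 0.2, -0.4]
width: 0.173
```

```bash
python3 - <<'E'
from h import *
from plant import *
o=get_obs();inc(o,[.4883,.1882,.29],9)
c=capture('wrist');np.savez('wrist3.npz',**c,tp=o['tool_pos'],tq=o['tcp_rot'])
o=get_obs();inc(o,[.4883,.1882,.29],9)
cv2.imwrite('pics/w3.png',c['frame'][:,:,::-1])
cv2.imwrite('pics/w3c.png',cv2.resize(c['frame'][140:240,230:360],None,fx=6,fy=6,interpolation=cv2.INTER_NEAREST)[:,:,::-1])
for n in ['side','scene']:
    s=capture(n);cv2.imwrite('pics/%s3.png'%n,s['frame'][:,:,::-1])
E
```

```text
t 5.70 tool [0.4903 0.1852 0.3122] shift mm [22.2  1.6  3.3] norm [0.296 0.021 0.044] turn norm [-0.002 -0.001  0.002] F [ 0.7  0.2 -0.4] w 0.173 yaw 8.84
t 5.75 tool [0.4902 0.1851 0.3123] shift mm [22.3  1.5  3.4] norm [0.297 0.02  0.045] turn norm [-0.002 -0.001  0.002] F [-0.9 -0.2 -0.1] w 0.17 yaw 8.83
```

View pics/w3c.png

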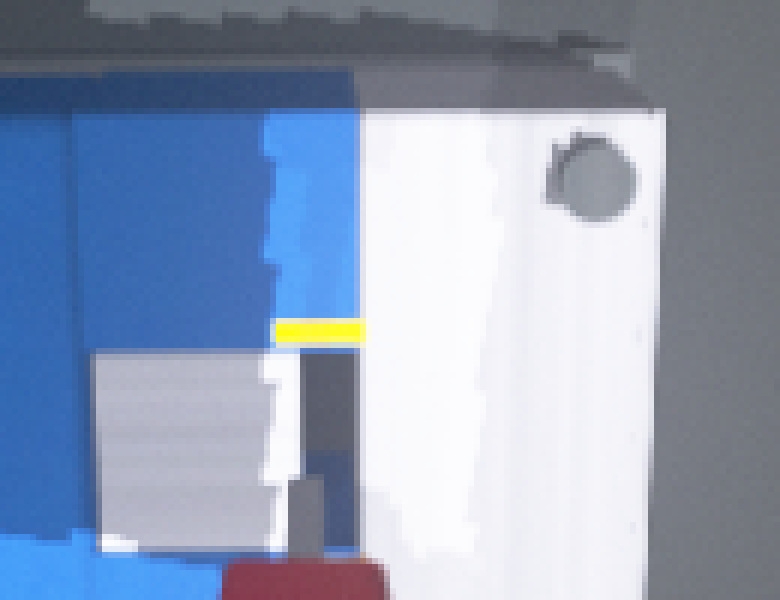

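View pics/scene3.png

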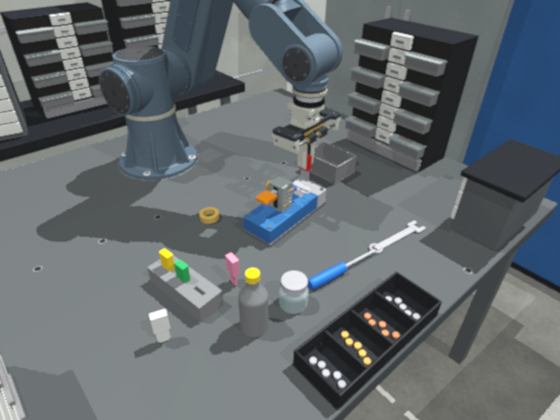

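```bash
python3 - <<'E'
from h import *
c=dict(np.load('wrist3.npz'));tp,tq=c['tp'],c['tq']
p=[ray(c,u-.5,v-.5,.05,tp,tq) for u,v in [(285.2,198.3),(285.2,231.8),(280.3,215),(290.0,215)]]
print(np.round(p,4)); ctr=(p[0]+p[1])/2;print('ctr',ctr, np.linalg.norm(p[0]-p[1]),np.linalg.norm(p[2]-p[3]))
Rt=R.from_quat(tq).as_matrix();print('gap in tool frame mm',np.round(Rt.T@(ctr-tp)*1000,1), 'jaw mid',np.round(Rt.T@((p[2]+p[3])/2-tp)*1000,1))
# blade edge centre, narrowed tip side at y_tool=+9..12, depth z
for zb in (tp[2]-.1944-.033,tp[2]-.1944-.02): print('blade col in tool mm',[np.round(Rt.T@(ray(c,u-.5,224,zb,tp,tq)-tp)*1000,1) for u in (278,281,284)])
E
```

```text
[[0.4742 0.1863 0.05  ]
 [0.5018 0.1907 0.05  ]
 [0.4884 0.1847 0.05  ]
 [0.4872 0.1922 0.05  ]]
ctr [0.48802964 0.1885209  0.05      ] 0.027912848587204275 0.007665593823377343
gap in tool frame mm [262.2   2.4   4. ] jaw mid [262.2   2.7   3.9]
blade col in tool mm [array([227.4,   7.3,  -1.4]), array([227.4,   7.3,   0.6]), array([227.4,   7.3,   2.7])]
blade col in tool mm [array([214.4,  12.1,  -1.3]), array([214.4,  12.1,   0.6]), array([214.4,  12.1,   2.5])]
```

```bash
python3 - <<'E'
import cv2
a=cv2.imread('pics/side3.png');cv2.imwrite('pics/side3c.png',cv2.resize(a[130:270,170:310],None,fx=4,fy=4,interpolation=2))
a=cv2.imread('pics/w3.png');cv2.imwrite('pics/w3d.png',cv2.resize(a[190:330,230:330],None,fx=5,fy=4,interpolation=0))
E
```

```text
(no output)
```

View pics/w3d.png

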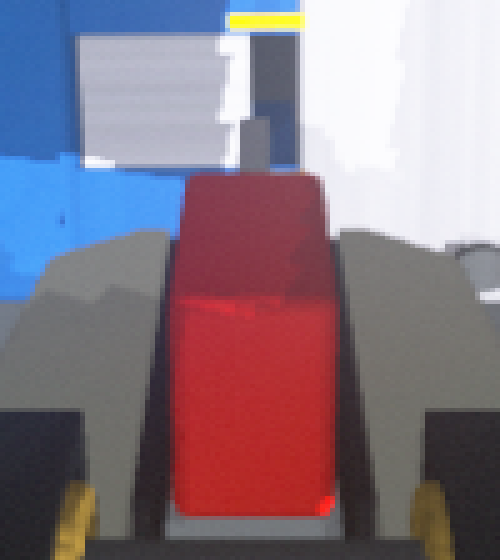

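The gap is at tool offset (2.4, 4.0) mm and the blade centre at z = 0.6 mm, so I shift by (2.4, 3.4). Then lower to just above the mouth.

Call:
step_arm --increments '[[[0.1,0.03,0.045],[-0.002,0,0.002],-1],[[0.15,0,0],[0,0,0],-1],[[0.05,0,0],[0,0,0],-1],[[0,0,0],[0,0,0],-1]]'

```text
t: 6.25
tool_pos: [0.4879, 0.1885, 0.291]
tcp_rot: [0.539, -0.458, -0.536, -0.46]
contact_force: [-0.5, -0.9, 0.1]
width: 0.173
```

```bash
python3 - <<'E'
from h import *
from plant import *
o=get_obs();inc(o,[.4881,.1879,.285],9)
c=capture('wrist');cv2.imwrite('pics/w4.png',cv2.resize(c['frame'][170:330,230:330],None,fx=6,fy=3.7,interpolation=0)[:,:,::-1])
E
```

```text
t 6.25 tool [0.4879 0.1885 0.291 ] shift mm [ 6.  -0.  -0.6] norm [ 0.08  -0.001 -0.009] turn norm [ 0.    -0.     0.003] F [-0.5 -0.9  0.1] w 0.173 yaw 9.02
```

View pics/w4.png

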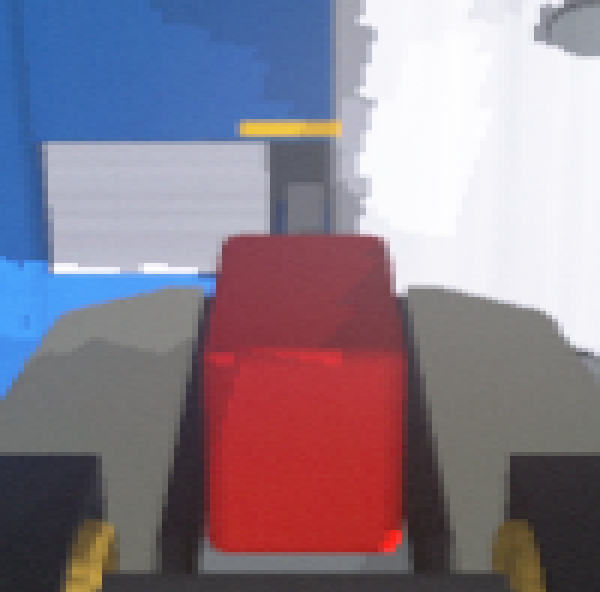

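The blade (286–325) sits inside the slot (269–332), 0.5 mm to +z. Correcting by -0.6 mm and inserting in small rows.

Call:
step_arm --increments '[[[0,0,-0.009],[0,0,0.003],-1],[[0.1,0,0],[0,0,0],-1],[[0.1,0,0],[0,0,0],-1],[[0,0,0],[0,0,0],-1]]'

```text
t: 6.7
tool_pos: [0.4882, 0.1878, 0.2752]
tcp_rot: [0.538, -0.459, -0.537, -0.459]
contact_force: [0.1, -0.2, -1.5]
width: 0.168
```

```bash
python3 - <<'E'
from h import *
from plant import *
o=get_obs();inc(o,[.4881,.1879,.2444],9)
E
```

```text
t 6.70 tool [0.4882 0.1878 0.2752] shift mm [30.8  0.1  0.1] norm [0.411 0.001 0.002] turn norm [ 0.    -0.     0.001] F [ 0.1 -0.2 -1.5] w 0.168 yaw 9.03
```

Tip about 5 mm in, with no force. Continuing.

Call:
step_arm --increments '[[[0.1,0,0],[0,0,0],-1],[[0.1,0,0],[0,0,0],-1],[[0.08,0,0],[0,0,0],-1],[[0,0,0],[0,0,0],-1]]'

```text
t: 7.1
tool_pos: [0.4881, 0.1878, 0.2519]
tcp_rot: [0.538, -0.459, -0.538, -0.459]
contact_force: [0.1, 0.3, -0.4]
width: 0.174
```

```bash
python3 - <<'E'
from h import *
from plant import *
o=get_obs();inc(o,[.4881,.1879,.2444],9)
E
```

```text
t 7.10 tool [0.4881 0.1878 0.2519] shift mm [7.5 0.  0.1] norm [0.1   0.    0.002] turn norm [ 0. -0.  0.] F [ 0.1  0.3 -0.4] w 0.174 yaw 9.03
```

Call:
step_arm --increments '[[[0.06,0,0],[0,0,0],-1],[[0.03,0,0],[0,0,0],-1],[[0.015,0,0],[0,0,0],-1],[[0,0,0],[0,0,0],-1]]'

```text
t: 7.5
tool_pos: [0.4885, 0.1879, 0.2446]
tcp_rot: [0.538, -0.459, -0.537, -0.459]
contact_force: [-0.2, -0.4, -1.9]
width: 0.167
```

```bash
python3 - <<'E'
from h import *
from plant import *
o=get_obs();inc(o,[.4881,.1879,.2444],9)
E
```

```text
t 7.50 tool [0.4885 0.1879 0.2446] shift mm [0.2 0.4 0.1] norm [0.002 0.005 0.001] turn norm [ 0.    -0.     0.001] F [-0.2 -0.4 -1.9] w 0.167 yaw 9.03
```

Call:
step_arm --increments '[[[0.02,0,0],[0,0,0],-1],[[0.02,0,0],[0,0,0],-1]]'

```text
t: 7.7
tool_pos: [0.4887, 0.188, 0.2442]
tcp_rot: [0.538, -0.459, -0.537, -0.459]
contact_force: [-10.7, -4.0, 29.1]
width: 0.17
```

Contact at 29 N with TCP z = 0.2442 (predicted 0.2444), so it is flush. Easing off and releasing.

Call:
step_arm --increments '[[[-0.02,0,0],[0,0,0],-1],[[0,0,0],[0,0,0],-0.3],[[0,0,0],[0,0,0],-0.1],[[0,0,0],[0,0,0],-0.1],[[0,0,0],[0,0,0],-0.1]]'

```text
t: 8.2
tool_pos: [0.4889, 0.1881, 0.2461]
tcp_rot: [0.539, -0.458, -0.537, -0.46]
contact_force: [-0.4, -0.1, 0.5]
width: 0.436
```

Call:
step_arm --increments '[[[-0.2,0,0],[0,0,0],-0.1],[[-0.4,0,0],[0,0,0],-0.1],[[-0.5,0,0],[0,0,0],-0.1],[[-0.5,0,0],[0,0,0],-0.1],[[-0.3,0,0],[0,0,0],-0.1]]'

```text
t: 8.7
tool_pos: [0.488, 0.1879, 0.3894]
tcp_rot: [-0.537, 0.461, 0.539, 0.457]
contact_force: [0.7, 0.7, -0.5]
width: 0.449
```

```bash
python3 - <<'E'
from h import *
from plant import *
o=get_obs();inc(o,[.5136,.0365,.36],9)
fr=[]
for n in ['wrist','side','scene']:
    c=capture(n);np.savez(n+'5.npz',**c,tp=o['tool_pos'],tq=o['tcp_rot']);fr.append(c['frame'][:,:,::-1])
    P=cloud(c,o['tool_pos'],o['tcp_rot']);h=cv2.cvtColor(c['frame'],cv2.COLOR_RGB2HSV).astype(int);H,s,v=h[...,0],h[...,1],h[...,2]
    m=((H<5)|(H>175))&(s>170)&(v>60)&(P[...,1]>.1)&(P[...,1]<.25)&(P[...,0]>.4)&(P[...,0]<.6);q=P[m]
    if len(q)>10:
        zt=np.percentile(q[:,2],95);t=q[q[:,2]>zt-.004];print(n,len(q),'top',zt,cv2.minAreaRect((t[:,:2]*1000).astype(np.float32)))
cv2.imwrite('pics/w5.png',fr[0]);cv2.imwrite('pics/s5.png',cv2.resize(fr[1][130:270,170:310],None,fx=4,fy=4,interpolation=2))
E
```

```text
t 8.70 tool [0.488  0.1879 0.3894] shift mm [  29.6   -1.7 -153.5] norm [ 0.395 -0.022 -2.046] turn norm [ 0.    -0.001 -0.003] F [ 0.7  0.7 -0.5] w 0.449 yaw 9.03
wrist 393 top 0.09167102157437117 ((489.5492248535156, 188.34884643554688), (28.214277267456055, 13.765840530395508), 9.377559661865234)
side 150 top 0.09348832416978033 ((490.0223388671875, 184.12472534179688), (26.40763282775879, 14.989812850952148), 6.476288318634033)
scene 134 top 0.09139357422964682 ((489.8713684082031, 184.407470703125), (26.98472023010254, 15.782232284545898), 9.682158470153809)
```

View pics/w5.png

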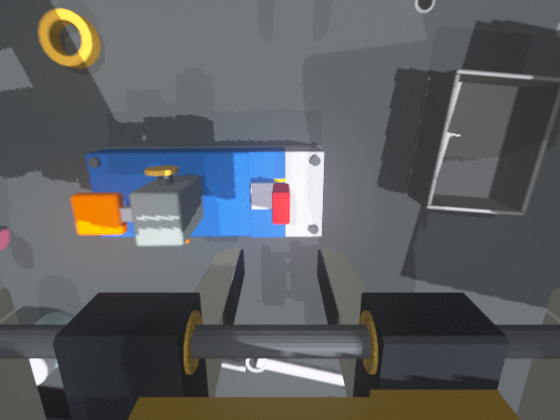

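View pics/s5.png

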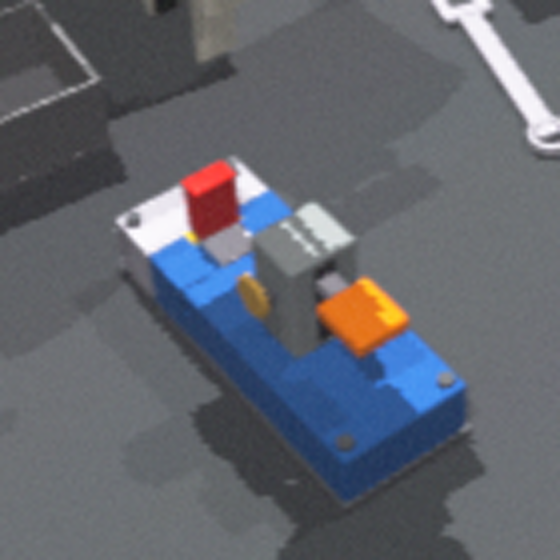

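The gauge stands in the gap, released: top 0.0917 (expected 0.092) and at (0.489, 0.188). The lever is still up (wrist (98,214), pad top at rest height). Next: close the fingers and go over the pad at about (0.5125, 0.0354).

Call:
step_arm --increments '[[[0,0,-0.5],[0,0,0],-1],[[0,0,-0.5],[0,0,0],-1],[[0,0,-0.5],[0,0,0],-1],[[0,-0.01,-0.45],[0,0,0],-1],[[0,0,0],[0,0,0],-1]]'

```text
t: 9.35
tool_pos: [0.5111, 0.0392, 0.3799]
tcp_rot: [-0.535, 0.462, 0.542, 0.454]
contact_force: [-0.6, 0.4, -0.4]
width: 0.065
```

```bash
python3 - <<'E'
from h import *
from plant import *
o=get_obs();inc(o,[.5125,.0352,.31],9)
c=capture('wrist');cv2.imwrite('pics/w6.png',c['frame'][:,:,::-1])
P=cloud(c,o['tool_pos'],o['tcp_rot']);h=cv2.cvtColor(c['frame'],cv2.COLOR_RGB2HSV).astype(int);H,s,v=h[...,0],h[...,1],h[...,2]
m=(H>8)&(H<20)&(s>150)&(abs(P[...,2]-.112)<.005)&(P[...,1]<.066)&(P[...,0]<.54);q=P[m];print(len(q),cv2.minAreaRect((q[:,:2]*1000).astype(np.float32)),np.median(q,0))
E
```

```text
t 9.35 tool [0.5111 0.0392 0.3799] shift mm [69.9 -1.8 -4.2] norm [ 0.932 -0.024 -0.056] turn norm [ 0.002 -0.    -0.01 ] F [-0.6  0.4 -0.4] w 0.065 yaw 9.22
791 ((512.5669555664062, 35.530487060546875), (34.402099609375, 39.28007125854492), 8.623761177062988) [0.50909646 0.02525685 0.11041334]
```

View pics/w6.png

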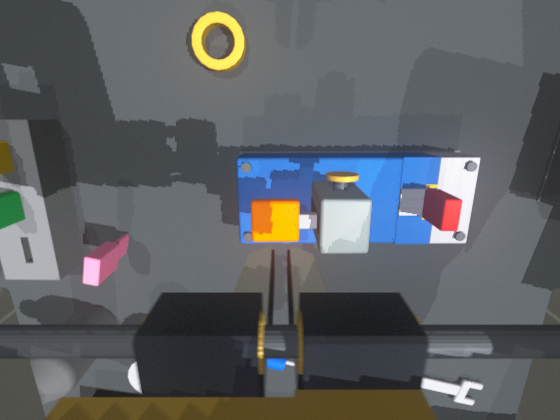

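The measured pad centre (0.5126, 0.0355) matches. Lowering to just above the pad.

Call:
step_arm --increments '[[[0.4,-0.024,-0.056],[0.002,0,-0.01],-1],[[0.35,0,0],[0,0,0],-1],[[0.15,0,0],[0,0,0],-1],[[0,0,0],[0,0,0],-1]]'

```text
t: 9.8
tool_pos: [0.5118, 0.0392, 0.3071]
tcp_rot: [-0.537, 0.459, 0.54, 0.458]
contact_force: [0.1, 0.3, 0.4]
width: 0.004
```

```bash
python3 - <<'E'
from h import *
from plant import *
o=get_obs();inc(o,[.5125,.0352,.262],9)
E
```

```text
t 9.80 tool [0.5118 0.0392 0.3071] shift mm [45.1 -0.3 -4.1] norm [ 0.602 -0.004 -0.055] turn norm [ 0.001  0.001 -0.003] F [0.1 0.3 0.4] w 0.004 yaw 9.1
```

Call:
step_arm --increments '[[[0,0,-0.06],[0,0,0],-1],[[0.1,0,0],[0,0,0],-1],[[0.1,0,0],[0,0,0],-1]]'

```text
t: 10.1
tool_pos: [0.5132, 0.0354, 0.2938]
tcp_rot: [-0.538, 0.458, 0.539, 0.458]
contact_force: [-4.3, 0.4, 6.6]
width: 0.005
```

```bash
python3 - <<'E'
from h import *
from plant import *
o=get_obs();inc(o,[.5125,.0352,.262],9)
E
```

```text
t 10.10 tool [0.5132 0.0354 0.2938] shift mm [31.8  0.7 -0.1] norm [ 0.425  0.009 -0.002] turn norm [ 0.002  0.001 -0.   ] F [-4.3  0.4  6.6] w 0.005 yaw 9.19
```

Call:
step_arm --increments '[[[0.12,0,0],[0,0,0],-1],[[0.12,0,0],[0,0,0],-1],[[0.1,0,0],[0,0,0],-1],[[0.05,0,0],[0,0,0],-1]]'

```text
t: 10.5
tool_pos: [0.513, 0.0355, 0.2649]
tcp_rot: [-0.538, 0.458, 0.539, 0.459]
contact_force: [-3.0, -0.1, 7.1]
width: 0.003
```

```bash
python3 - <<'E'
from h import *
from plant import *
o=get_obs();inc(o,[.5125,.0352,.262],9)
E
```

```text
t 10.50 tool [0.513  0.0355 0.2649] shift mm [ 2.9  0.6 -0.2] norm [ 0.039  0.008 -0.003] turn norm [0.002 0.    0.   ] F [-3.  -0.1  7.1] w 0.003 yaw 9.2
```

Call:
step_arm --increments '[[[0.045,0,0],[0,0,0],-1],[[0.01,0,0],[0,0,0],-1],[[0,0,0],[0,0,0],-1]]'

```text
t: 10.8
tool_pos: [0.513, 0.0355, 0.2615]
tcp_rot: [0.538, -0.458, -0.538, -0.459]
contact_force: [-4.3, -0.5, 9.2]
width: 0.003
```

```bash
python3 - <<'E'
from h import *
from plant import *
o=get_obs();inc(o,[.5125,.0352,.262],9)
fr=[]
for n in ['wrist','side','scene']:
    c=capture(n);fr.append(c['frame'][:,:,::-1])
    P=cloud(c,o['tool_pos'],o['tcp_rot']);h=cv2.cvtColor(c['frame'],cv2.COLOR_RGB2HSV).astype(int);H,s,v=h[...,0],h[...,1],h[...,2]
    m=(H>8)&(H<20)&(s>150)&(P[...,2]>.06)&(P[...,2]<.12)&(P[...,1]<.07)&(P[...,1]>0)&(abs(P[...,0]-.51)<.05);q=P[m]
    if len(q): print(n,'pad z',len(q),np.percentile(q[:,2],[50,80,95]).round(4))
cv2.imwrite('pics/w7.png',fr[0]);cv2.imwrite('pics/s7.png',cv2.resize(fr[1][130:270,170:310],None,fx=4,fy=4,interpolation=2))
cv2.imwrite('pics/c7.png',cv2.resize(fr[2][140:250,220:340],None,fx=6,fy=5,interpolation=2))
E
```

```text
t 10.80 tool [0.513  0.0355 0.2615] shift mm [-0.5  0.6 -0.2] norm [-0.007  0.007 -0.003] turn norm [0.002 0.    0.   ] F [-4.3 -0.5  9.2] w 0.003 yaw 9.19
wrist pad z 1756 [0.0735 0.0742 0.075 ]
side pad z 128 [0.0746 0.076  0.0774]
scene pad z 114 [0.073  0.0742 0.0752]
```

View pics/w7.png

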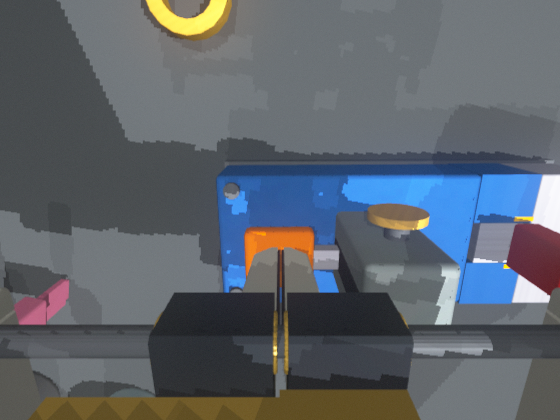

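View pics/c7.png

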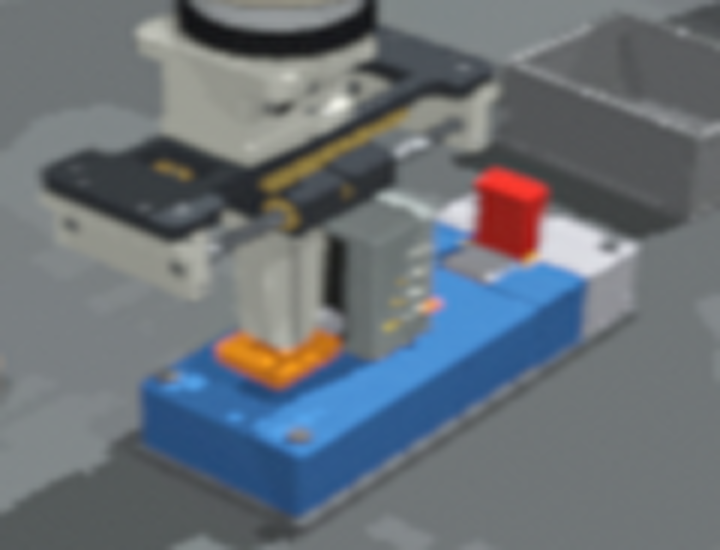

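View pics/s7.png

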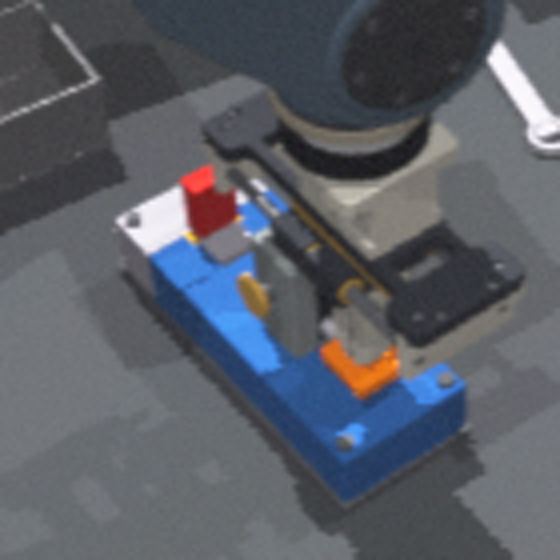

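The pictures show the fingers pressing the pad. Tip height gives 36.5 mm of travel; the pad depth change (0.1105 → 0.0735) gives 37 mm, with 9 N of force. A last check of the gauge, the pointer and the other gauges.

```bash
python3 - <<'E'
from h import *
from plant import *
o=get_obs();inc(o,[.5125,.0352,.262],9)
for n in ['side','scene']:
    c=capture(n);P=cloud(c);h=cv2.cvtColor(c['frame'],cv2.COLOR_RGB2HSV).astype(int);H,s,v=h[...,0],h[...,1],h[...,2]
    m=((H<5)|(H>175))&(s>170)&(v>60)&(P[...,1]>.1)&(P[...,1]<.25)&(P[...,0]>.4)&(P[...,0]<.6);q=P[m]
    zt=np.percentile(q[:,2],95);t=q[q[:,2]>zt-.004];print(n,'gauge top',zt,cv2.minAreaRect((t[:,:2]*1000).astype(np.float32)))
cv2.imwrite('pics/c8.png',cv2.resize(c['frame'][165:225,265:310],None,fx=12,fy=9.5,interpolation=0)[:,:,::-1])
print(get_obs()['contact_force'])
E
```

```text
t 10.95 tool [0.513  0.0355 0.2616] shift mm [-0.4  0.5 -0.2] norm [-0.005  0.007 -0.003] turn norm [0.002 0.    0.001] F [-4.1 -0.5  9.5] w 0.001 yaw 9.19
side gauge top 0.0929883686710551 ((484.3724365234375, 186.11367797851562), (18.38587760925293, 14.811408996582031), 7.7242608070373535)
scene gauge top 0.09122412787189066 ((487.4814147949219, 186.6987762451172), (18.645925521850586, 28.73175811767578), 87.91646575927734)
[-4.13191429 -0.11753136  9.67310995]
```

View pics/c8.png

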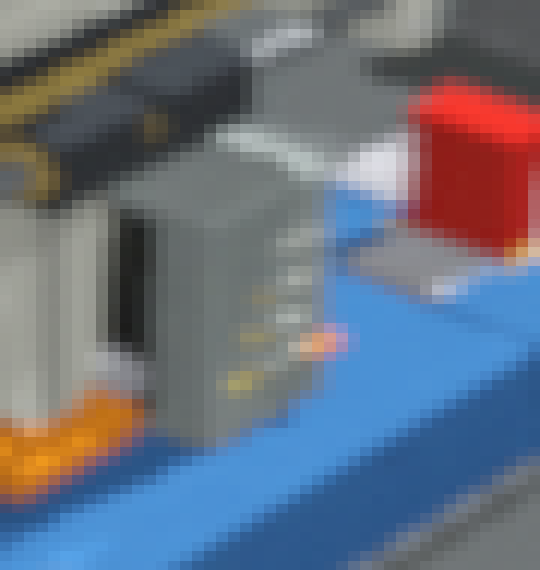

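The pointer (325,342) is on the lowest line, the one with three dots. The gauge top is unchanged and the force is a steady 9.5 N. Handing in.

```bash
python3 -c "
from plant import *
print(finish_job())"
```

```text
the job is handed in; nothing more can be done
None
```

The red gauge is in the fixture's gap and released, and I handed the job in at about 11 s with the closed fingers still holding the lever at the third click.

- **Gauge:** its blade went into the gap until the handle met the fixture, at 29 N of contact. After release, with the lever still up, the handle top measured 0.0917 m against the expected 0.092 m. The gauge was about 1 mm from the gap centre.
- **Lever:** fingertip height gives 36.5 mm of travel and the pad's depth change about 37 mm. The pointer is on the three-dot line, and the upward force was steady at about 9.5 N.
- **After the jaw closed:** the gauge was still flush and upright and had shifted about 2 mm towards the fixed jaw, as the closing jaw would do. The side camera could only partly see it by then, so its last position and size there are less reliable.
- **Disagreement between cameras:** the side and scene cameras read y about 3–4 mm lower than the wrist camera. The first grip went by the side and scene cameras' y and pressed the gauge sideways with 20 N. I shifted about 3 mm to relieve it and used the wrist camera's values from then on.
- **Rest of the bench:** the yellow and green gauges and the pink look-alike looked undisturbed in the pictures taken after the pick. I did not re-measure the bystanders at the end.

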